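Zero the torque gauge and show its dial to the bench camera

ROBOT

A 6-joint arm with a two-finger parallel gripper is mounted at the origin on the work surface. World frame = base frame: x ahead of the robot, y to its left, z up, the work surface at z = 0. Lengths are in m, angles in rad, forces in N, time in s.
With the tool pointing down it reaches from about 0.3 to 0.775 m from the base axis. Payload 14.6 kg.
Tool frame: the origin (TCP) lies midway between the tips of the shut fingers; the grasp point (between the pads) lies behind it (robot.grasp_offset is the z of the grasp point in the tool frame, in m); z points along the fingers, y is the direction in which the jaws open and shut (so a half turn about z gives the same grasp; the last joint's range is limited). The gripper opens to 94 mm and grips with 3 to 60 N. Pads are 16 mm wide; open, the fingers measure 119 mm over their backs; the gripper's body (75 mm by 177 mm) begins 78 mm behind the grasp point.
Start: joints at [1.11, 0.3, 1.521, -0, 1.321, -0.067], TCP at [0.211, 0.508, 0.205] pointing down, gripper open.
Joint ranges: [-3.03, 3.03], [-0.79, 2.21], [0.23, 2.52], [-1.04, 4.18], [0, 3.07], [-2.55, 2.55]. Speed limits (rad/s): [2.22, 2.22, 2.57, 3.14, 3.14, 3.14].

INTERFACE

Orientations are given as [roll, pitch, yaw] about the fixed x, y, z axes, in that order (R = Rz(yaw) Ry(pitch) Rx(roll)).
In Python, from cell import robot gives the robot as it stands.
- The arm moves only by the shell command python3 -m handwheel 'ROWS' [FORCE]. ROWS is JSON, a list of rows, each a list of 7 numbers: the closure, from -1 (fully open) to 1 (shut), then the shift along the world's x, y, z in mm, then the turn, a rotation vector about the world's x, y, z in degrees. A call has 1 to 8 rows; each row is the pose to reach, as a shift and turn from the pose commanded when the call began; what a row does not reach only later rows make up. A row lasts 1/12 s, in which the tool goes at most 41.7 mm and 7.16 degrees, less where a joint would pass 70% of its speed; a pose out of reach is approached as far as the arm can. A call with a gripper value outside its range is refused whole. The fingers move at their own pace and stop on an object; FORCE is the grip in N (left out, the last holds). Time passes only in rows, so rows that repeat a pose let the fingers close. It gives the time, the measured TCP pose, the force and the opening at its end, in the units of the state.
- robot.state(): the state, without advancing time (a new reading comes with each control period).
- robot.capture(name): name is "scene" or "side" or "wrist"; returns a dict with "color" (400x640x3 uint8, blue, green, red), "mtx" (3x3 intrinsics, pixels), "eye" and "attitude" of the camera in the world. Camera axes: x right, y down, z forward; pixel columns grow to the right and rows downward; lengths in m; the calibration is good to about 2 mm. The wrist camera is an equidistant fisheye: a pixel r from the principal point sees the ray r / f radians off the axis. A picture is of the moment at which its call begins. There is no depth.
- robot.job_done(): hands the job in, once; it reports no verdict.
The state is a dict: "clock": time; "qpos": joint angles; "dq": joint speeds; "joint_torque": joint torques, N m; "eef_pos": TCP position; "tool_rot": TCP orientation; "contact_force": force on the tool from outside, world axes, zero at the start; "torque": the same for the moment, N m; "gripper_width": finger opening in m.
Only numpy, scipy, OpenCV 4.12 (cv2) and the standard library are available. Lean on these libraries where they do the work, as an engineer would, in place of code of your own. Each camera call takes 0.05 s, during which the arm holds its last target.

TASK

First turn the reset knob on top of the torque gauge anticlockwise (seen from above) fully back to its zero stop. Then swing the spring-return mirror by its upright lever pin until the bench camera on the same rail sees the quartered round marker on the gauge's dial in the middle of the mirror, and finish holding the lever still at that angle (do not let go, it springs back). Leave the knob at zero and everything else on the bench where it is.

Things in the scene. Friction and masses are not known exactly. Their poses are not given: they have to be found in the camera images.
- knob (a joint): Reset knob, rad: 0 is the zero stop (a hard stop); it grows as the knob is turned clockwise seen from above, up to 1.7, and starts between 0.7 and 1.3. It stays where it is left (friction about 0.03 N m). It also moves the thin hand on the dial, which stands straight up at zero.
- knob_grip (a point): On the vertical axis of the black reset knob on top of the gauge, 192 mm above the table, at the height to grip: an upright bar 42 mm long (this frame's x), 14 mm thick (its y), its top 7 mm above this point, on a 44 mm disc whose top is 23 mm below it. The frame turns with the knob; at zero its x is parallel to the gauge's x.
- gauge: Torque gauge, fixed: grey box 100 mm (x) x 120 (y) x 155 high on a dark foot 125 x 150 x 12 mm; origin under its centre, knob axis above the origin. Its front with the 92 mm dial looks to its -x, roughly towards the mirror.
- marker (a point): Centre of the marker: 36 mm round, black and white quarters with a thin black rim, in the middle of the dial on the gauge's front, 57 mm in front of the gauge's centre and 100 mm above the table.
- lens (a point): Centre of the front glass of the bench camera (black box on a post at the far end of the rail), 100 mm above the table, 188 mm from the mirror's axis. The camera is fixed and looks straight at the mirror's centre.
- mirror: Mirror 80 mm wide, 60 high in a black frame 92 x 72 mm (top 136 mm above the table), turning about a vertical axis in its face. Origin on the axis, 20 mm above the table; x is the normal out of the reflecting face, z up. At rest a spring holds it on a stop, facing the camera; it turns clockwise only (from above), up to 1.25 rad.
- mirror_centre (a point): Centre of the mirror's face, on its axis, 100 mm above the table. The reflected view leaves at twice the angle that the mirror has turned from the camera, so the mirror's normal must halve the angle between lens and marker (0.3 to 1.1 rad from rest).
- lever_grip (a point): On the axis of the lever pin, 105 mm above the table: an upright round aluminium pin 16 mm thick, from 40 to 128 mm above the table, at the end of a flat lever behind the mirror, 100 mm from the mirror's axis along the mirror's -x; it swings with the mirror. The spring asks 1 to 6 N here and swings the mirror back when released.
- sight (a point): On the mirror's axis, 100 mm above the table; turns with the aluminium pointer below the mirror (115 mm long, 15 mm above the table), geared 2:1 to the mirror: x points where the camera's line of sight goes after the mirror, y to its left. The marker is in the middle of the mirror's view when this x axis passes through it.
- screwdriver: Bystander: 200 mm screwdriver with a 26 mm thick handle, lying; origin mid-length on its underside.
- tape: Bystander: roll of grey tape lying flat, 64 mm across, 22 mm high; origin under its centre.
- mug: Bystander: small white mug, 80 mm across, 75 mm high, handle along its +y; origin under its centre.
- wrench: Bystander: 180 mm wrench lying flat; origin mid-length on its underside.
- motor: Bystander: standing motor, 60 mm across, 71 mm high with its shaft; origin under its centre.
- paddle: Bystander: table tennis bat lying flat, blade 150 mm across and 12 mm thick, handle along its -x to 165 mm from the origin, which is under the blade's centre.
- bolt_tray: Bystander: open black tray of bolts, 110 x 80 x 35 mm; origin under its centre.
Mind the look-alikes: they are no part of the job. What is shaped like the gauge but orange is not meant.

How it is judged:
By the outcome, as a careful person would: the job done as asked, in the order asked, and still so for the second after the job is handed in, while the arm keeps its last pose, push and grip.
It also fails if it takes over 48 s, if anything falls off the work surface, if the arm or the gripper's body presses on something with over 40 N, if the wrist force passes 120 N, or if a joint passes its speed limit or range.

## Working session

There is one attempt and no reset: what is moved stays moved. The work goes in short steps, Python scripts to look and compute and a shell command to move; the robot and the scene stay as the last step left them, time stands still between calls to the robot, and variables do not carry over. Pictures are saved under pics/ and viewed, and the job is handed in when it is done.

```bash
ls; mkdir -p pics
python3 - <<'E'
from cell import robot
import cv2
print(robot.state(), robot.grasp_offset)
for n in ("scene","side","wrist"):
    c=robot.capture(n); cv2.imwrite(f"pics/{n}0.png",c["color"]); print(n,c["mtx"],c["eye"],c["attitude"])
E
```

```text
pics
{'clock': 0.0, 'qpos': array([ 1.11039629e+00,  3.00492232e-01,  1.52161549e+00, -1.86104772e-05,
        1.32071748e+00, -6.65832675e-02]), 'dq': array([ 0.00117058, -0.00116595,  0.0003293 ,  0.00061594, -0.00104756,
        0.00115476]), 'joint_torque': array([-2.13575629e-03, -5.31803477e+01, -3.52739561e+01,  7.07559334e-02,
        2.43383349e-02, -8.02764430e-05]), 'eef_pos': array([0.21091638, 0.50764458, 0.20486019]), 'tool_rot': array([-3.14036163e+00, -6.40208162e-05,  2.74778046e+00]), 'contact_force': array([-0.07241384, -0.09198584, -0.03933137]), 'torque': array([ 0.06406719, -0.01545876,  0.05362432]), 'gripper_width': 0.09377130213562698} -0.0188
scene [[486.16692055   0.         321.85997603]
 [  0.         486.16692055 205.06467473]
 [  0.           0.           1.        ]] [1.15012805 0.42119094 1.32233025] [-2.55700307 -0.0110401   2.22978471]
side [[408.6623954    0.         320.52124097]
 [  0.         408.6623954  199.81497176]
 [  0.           0.           1.        ]] [ 0.27935878 -1.11004715  1.00575003] [-2.22675657  0.02238849 -0.24597171]
wrist [[309.70691629   0.         323.79944046]
 [  0.         309.70691629 202.75599571]
 [  0.           0.           1.        ]] [0.14781217 0.53285204 0.38420762] [2.90252560e+00 7.31704674e-04 1.17719367e+00]
```

View pics/scene0.png

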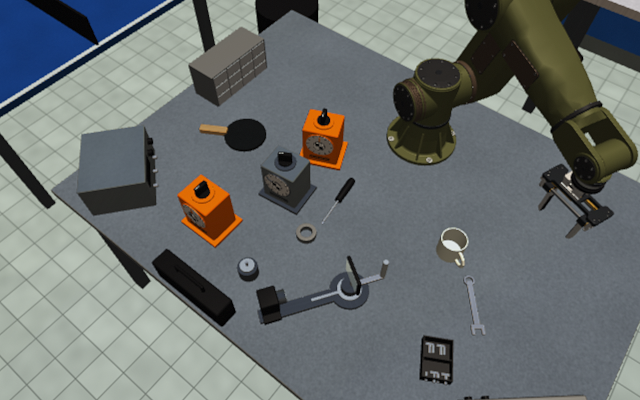

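View pics/side0.png

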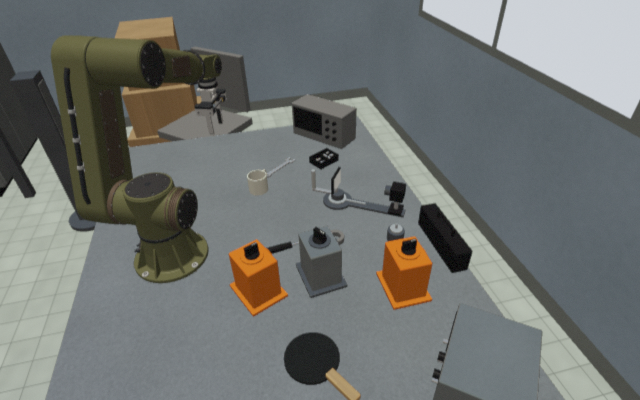

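View pics/wrist0.png

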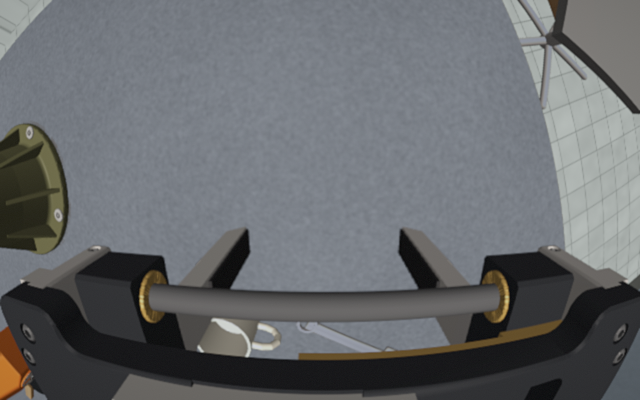

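The knob could be any of the gauges in the scene picture: orange (325,135), orange (208,207) or grey (286,175). There are also grey instrument boxes at (118,170) and (228,65). The grey one with the dial, at (286,175), fits the description. The mirror is at (352,275) with its pin at (385,268) and the bench camera at (270,300). I'll check these in crops.

Run:
```python
import cv2
a=cv2.imread("pics/scene0.png"); b=cv2.imread("pics/side0.png")
cv2.imwrite("pics/c1.png",cv2.resize(a[140:220,245:325],None,fx=7,fy=7,interpolation=cv2.INTER_CUBIC))
cv2.imwrite("pics/c2.png",cv2.resize(a[245:330,250:400],None,fx=5,fy=5,interpolation=cv2.INTER_CUBIC))
cv2.imwrite("pics/c3.png",cv2.resize(b[220:300,280:360],None,fx=7,fy=7,interpolation=cv2.INTER_CUBIC))
cv2.imwrite("pics/c4.png",cv2.resize(b[155:225,300:420],None,fx=6,fy=6,interpolation=cv2.INTER_CUBIC))
```

```text
(no output)
```

View pics/c1.png

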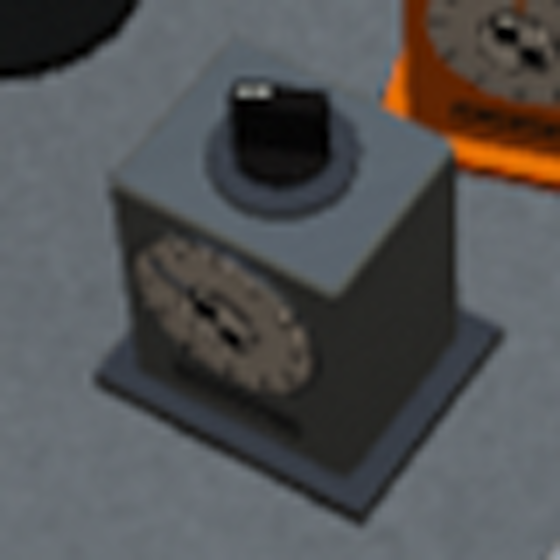

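View pics/c2.png

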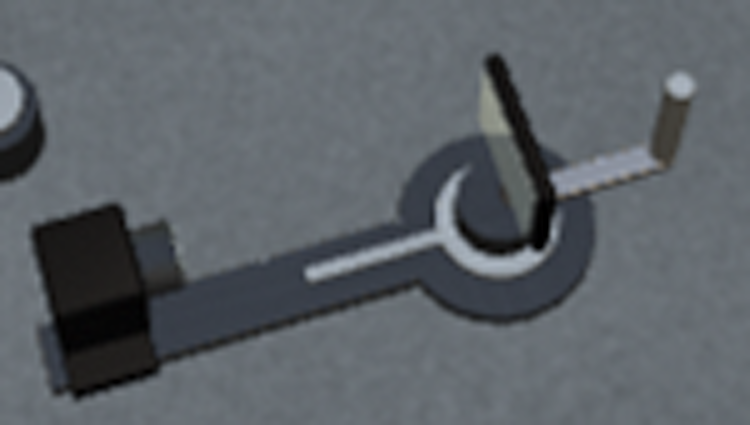

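View pics/c3.png

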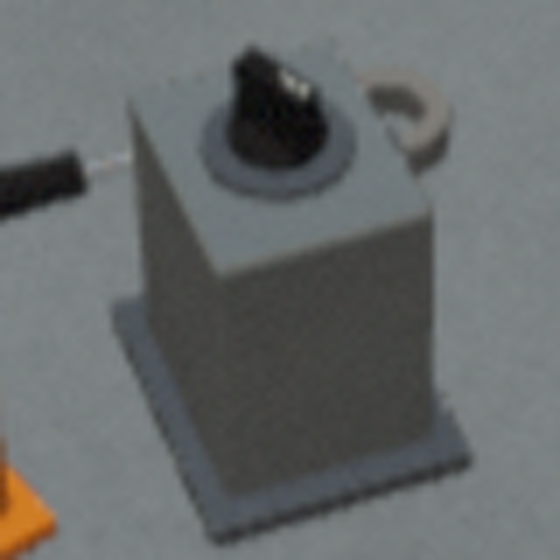

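View pics/c4.png

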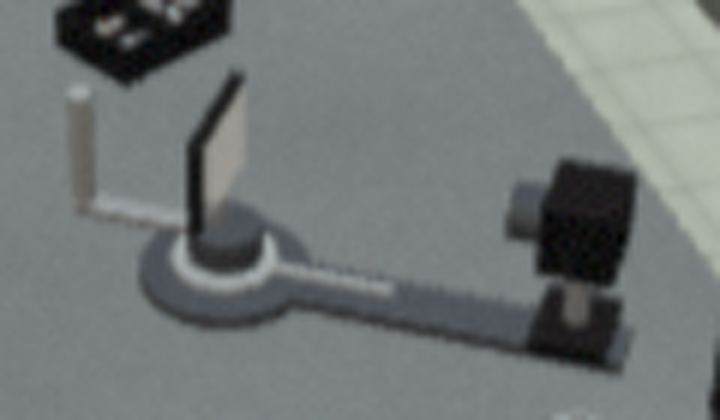

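```bash
cat > h.py <<'E'
import numpy as np
from scipy.spatial.transform import Rotation as Ro
from scipy.optimize import least_squares
CAM={'scene':dict(f=486.167,c=(321.86,205.065),eye=[1.15012805,0.42119094,1.32233025],att=[-2.55700307,-0.0110401,2.22978471]),
'side':dict(f=408.662,c=(320.521,199.815),eye=[0.27935878,-1.11004715,1.00575003],att=[-2.22675657,0.02238849,-0.24597171])}
def proj(n,P):
    c=CAM[n];R=Ro.from_euler('xyz',c['att']).as_matrix()
    q=R.T@(np.asarray(P)-c['eye']); return c['f']*q[:2]/q[2]+c['c']
def back(n,px,z):
    c=CAM[n];R=Ro.from_euler('xyz',c['att']).as_matrix()
    d=R@np.array([(px[0]-c['c'][0])/c['f'],(px[1]-c['c'][1])/c['f'],1]); e=np.array(c['eye'])
    return e+d*(z-e[2])/d[2]
E
cat > fit.py <<'E'
from h import *
s=lambda x,y:(x/7+245-.43,y/7+140-.43); t=lambda x,y:(x/7+280-.43,y/7+220-.43)
m=lambda x,y:(x/5+250-.4,y/5+245-.4); n=lambda x,y:(x/6+300-.42,y/6+155-.42)
# gauge: front=-x. corners (sx,sy)
for p in [s(362,522),s(95,385),s(503,335)]: print('foot scene',back('scene',p,0)[:2])
for p in [t(218,543),t(470,465)]: print('foot side',back('side',p,0)[:2])
for p in [m(680,85)]: print('pin',back('scene',p,.128)[:2])
print('pin side',back('side',n(78,92),.128)[:2])
print('tip',back('scene',m(308,273),.015)[:2],back('side',n(393,292),.015)[:2])
print('lens',back('scene',m(178,255),.1)[:2],back('side',n(514,210),.1)[:2])
print('knob top',back('scene',s(280,95),.199)[:2],back('side',t(278,80),.199)[:2])
def resg(v):
    x,y,a,h=v; R=np.array([[np.cos(a),-np.sin(a)],[np.sin(a),np.cos(a)]])
    W=lambda lx,ly,z:np.r_[R@[lx,ly]+[x,y],z]
    o=[('scene',s(362,522),-.0625,.075*S,0),('scene',s(95,385),-.0625,-.075*S,0),('scene',s(503,335),.0625,.075*S,0),
       ('side',t(218,543),.0625,-.075*S,0),('side',t(470,465),-.0625,-.075*S,0),
       ('scene',s(338,296),-.05,.06*S,h),('scene',s(113,187),-.05,-.06*S,h),('scene',s(457,150),.05,.06*S,h),
       ('side',t(218,275),.05,-.06*S,h),('side',t(430,212),-.05,-.06*S,h),('side',t(130,100),.05,.06*S,h)]
    return np.concatenate([proj(c,W(a_,b_,z_))-p for c,p,a_,b_,z_ in o])
S=1
best=min((least_squares(resg,[.35,-.08,a0,.16]) for a0 in np.arange(-3,3.2,.7)),key=lambda r:r.cost)
print('gauge',best.x,best.cost); print(resg(best.x).reshape(-1,2).round(1).tolist())
def resm(v):
    x,y,a=v;u=np.array([np.cos(a),np.sin(a)]);c=np.array([x,y]);W=lambda d,z:np.r_[c+d*u,z]
    o=[('scene',m(680,85),-.1,.128),('side',n(78,92),-.1,.128),('scene',m(308,273),.115,.015),('side',n(393,292),.115,.015),('scene',m(178,255),.188,.1),('side',n(514,210),.188,.1)]
    return np.concatenate([proj(q,W(d,z))-p for q,p,d,z in o])
b=min((least_squares(resm,[.6,.1,a0]) for a0 in np.arange(-3,3.2,.7)),key=lambda r:r.cost)
print('mirror',b.x,b.cost,resm(b.x).reshape(-1,2).round(1).tolist())
x,y,a,h=best.x; c=b.x[:2]; mk=np.array([x,y])-.057*np.array([np.cos(a),np.sin(a)])
L=c+.188*np.array([np.cos(b.x[2]),np.sin(b.x[2])])
am=np.arctan2(*(mk-c)[::-1]); d=(am-b.x[2]+np.pi)%(2*np.pi)-np.pi
print('marker',mk,'dist',np.hypot(*(mk-c)),'turn 2x',d,'mirror',d/2)
for th in (0,d/2):
    k=b.x[2]+th; print('pin',th,c-.1*np.array([np.cos(k),np.sin(k)]))
E
python3 fit.py
```

```text
foot scene [ 0.5279278 -0.1463895]
foot scene [ 0.54655653 -0.29403289]
foot scene [ 0.40466928 -0.16065297]
foot side [ 0.4268092  -0.30596533]
foot side [ 0.54675221 -0.29270503]
pin [0.55606061 0.19868017]
pin side [0.55477555 0.19478077]
tip [0.73113767 0.07641167] [0.73411241 0.07537338]
lens [0.79328288 0.03752466] [0.79437176 0.03167499]
knob top [ 0.47682737 -0.22506814] [ 0.4769556  -0.23382833]
gauge [ 0.46704352 -0.21741002  1.54270819  0.09184939] 3253.960262103487
[[-4.1, -46.6], [4.0, 0.6], [3.8, -0.9], [23.5, -40.7], [-2.9, -2.1], [-2.0, -26.9], [4.9, 11.4], [4.6, 9.6], [19.9, -19.0], [-2.7, 11.8], [-3.9, 12.2]]
mirror [ 0.63809547  0.14166431 -0.59845458] 1.0425456411294658 [[-0.1, -0.3], [-0.0, -0.5], [-0.3, 0.6], [-0.4, -0.2], [-0.5, -0.3], [-0.6, -0.6]]
marker [ 0.46544271 -0.27438753] dist 0.45045323425091754 turn 2x -1.365693963171784 mirror -0.682846981585892
pin 0 [0.55547475 0.19800094]
pin -0.682846981585892 [0.60954867 0.23750314]
```

```bash
sed -i 's/^S=1/S=-1/' fit.py; python3 fit.py | tail -6
```

```text
gauge [ 0.47667206 -0.22620648  3.26384969  0.14973088] 3.833867955327184
[[0.2, 0.7], [-0.0, 0.4], [0.1, 0.3], [-0.8, 0.8], [0.4, 0.0], [0.0, 0.9], [-1.0, -0.0], [0.5, -0.7], [-0.5, 0.5], [1.0, 0.1], [-1.1, -0.4]]
mirror [ 0.63809547  0.14166431 -0.59845458] 1.0425456411294658 [[-0.1, -0.3], [-0.0, -0.5], [-0.3, 0.6], [-0.4, -0.2], [-0.5, -0.3], [-0.6, -0.6]]
marker [ 0.53324661 -0.21925517] dist 0.3758406034177127 turn 2x -1.2550648098831876 mirror -0.6275324049415938
pin 0 [0.55547475 0.19800094]
pin -0.6275324049415938 [0.60429375 0.2357783 ]
```

The grey gauge's fit residuals are about 1 px, with its origin at (0.477,-0.226) and yaw 3.26 (its top came out at 0.150, given 0.155). The mirror axis is at (0.638,0.142) and the pin at (0.555,0.198). The two views give a consistent lens and pin. I'll move above the knob, keeping it high.

```bash
python3 -m handwheel '[[-1,10,-30,30,0,0,0],[-1,30,-60,60,0,0,-7],[-1,110,-300,65,0,0,-14],[-1,110,-300,65,0,0,-21],[-1,110,-300,65,0,0,-28],[-1,110,-300,65,0,0,-28],[-1,110,-300,65,0,0,-28],[-1,110,-300,65,0,0,-28]]' 20
python3 -m handwheel '[[-1,50,-140,5,0,0,0],[-1,100,-280,5,0,0,0],[-1,156,-434,5,0,0,0],[-1,156,-434,5,0,0,0],[-1,156,-434,5,0,0,0],[-1,156,-434,5,0,0,0],[-1,156,-434,5,0,0,0],[-1,156,-434,5,0,0,0]]'
python3 -m handwheel '[[-1,0,0,0,0,0,0],[-1,0,0,0,0,0,0],[-1,0,0,0,0,0,0]]'
```

```text
clock: 0.82
eef_pos: [0.3182, 0.214, 0.2702]
tool_rot: [3.141, 0.0, 2.26]
contact_force: [1.3, 0.7, 0.6]
gripper_width: 0.0938
clock: 1.48
eef_pos: [0.4311, -0.1001, 0.2742]
tool_rot: [3.141, 0.0, 2.259]
contact_force: [1.0, 1.2, 0.1]
gripper_width: 0.0937
clock: 1.73
eef_pos: [0.4308, -0.0975, 0.2739]
tool_rot: [-3.141, -0.001, 2.259]
contact_force: [-0.2, 0.7, 0.2]
gripper_width: 0.0938
```

```bash
python3 -m handwheel '[[-1,30,-80,0,0,0,0],[-1,46,-129,0,0,0,0],[-1,46,-129,0,0,0,0],[-1,46,-129,0,0,0,0],[-1,46,-129,0,0,0,0],[-1,46,-129,0,0,0,0]]'
python3 - <<'E'
from cell import robot
import cv2
c=robot.capture("wrist"); cv2.imwrite("pics/w1.png",c["color"]); print(c["eye"],c["attitude"])
E
```

```text
clock: 2.23
eef_pos: [0.477, -0.2255, 0.274]
tool_rot: [-3.142, -0.001, 2.26]
contact_force: [0.3, 0.4, 0.5]
gripper_width: 0.094
[ 0.43346296 -0.17409403  0.45326175] [ 2.90336024e+00 -5.89260507e-04  6.89206817e-01]
```

View pics/w1.png

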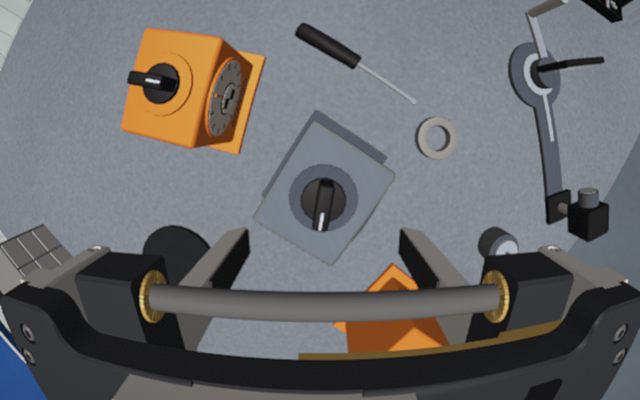

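```bash
python3 - <<'E'
import cv2
a=cv2.imread("pics/w1.png")
cv2.imwrite("pics/w1c.png",cv2.resize(a[150:250,273:373],None,fx=6,fy=6,interpolation=cv2.INTER_CUBIC))
E
cat >> h.py <<'E'
def wback(eye,att,px,z,f=309.707,c=(323.799,202.756)):
    R=Ro.from_euler('xyz',att).as_matrix(); u=np.array(px)-c; r=np.hypot(*u); th=r/f
    d=R@np.r_[np.sin(th)*u/r,np.cos(th)]; e=np.array(eye); return e+d*(z-e[2])/d[2]
E
```

```text
(no output)
```

View pics/w1c.png

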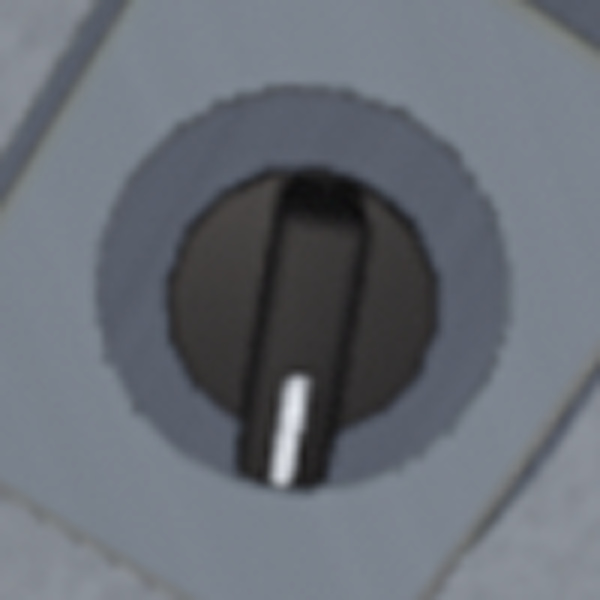

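Run:
```python
from h import *
e=[0.43346296,-0.17409403,0.45326175];a=[2.90336024,-5.89260507e-04,6.89206817e-01]
g=lambda x,y:(x/6+273-.42,y/6+150-.42)
P=[wback(e,a,g(*p),.199)[:2] for p in [(280,215),(365,221),(238,480),(322,490)]]
t=(P[0]+P[1])/2;b=(P[2]+P[3])/2;d=b-t
print(np.round(P,4).tolist(),np.hypot(*d),np.hypot(*(P[0]-P[1])),(t+b)/2,np.arctan2(d[1],d[0]))
# disc centre (z~.169) and box edges
print(wback(e,a,g(304,288),.169)[:2])
```

```text
[[0.4604, -0.2126], [0.4701, -0.2057], [0.4803, -0.2464], [0.4906, -0.2399]] 0.03958518524697614 0.011858667232644149 [ 0.4753784 -0.2261602] -1.0351481348647826
[ 0.47390325 -0.22372557]
```

```bash
python3 -m handwheel '[[-1,-1,-0.5,-30,0,0,-7],[-1,-1,-0.5,-60,0,0,-8.8],[-1,-1,-0.5,-85,0,0,-8.8],[-1,-1,-0.5,-99,0,0,-8.8],[-1,-1,-0.5,-99,0,0,-8.8],[-1,-1,-0.5,-99,0,0,-8.8]]' 20
python3 -m handwheel '[[1,0,0,0,0,0,0],[1,0,0,0,0,0,0],[1,0,0,0,0,0,0],[1,0,0,0,0,0,0],[1,0,0,0,0,0,0],[1,0,0,0,0,0,0],[1,0,0,0,0,0,0],[1,0,0,0,0,0,0]]' 20
```

```text
clock: 2.78
eef_pos: [0.4761, -0.2259, 0.1758]
tool_rot: [3.141, 0.0, 2.107]
contact_force: [0.3, 0.4, 0.1]
gripper_width: 0.094
clock: 3.45
eef_pos: [0.476, -0.2273, 0.1751]
tool_rot: [-3.142, -0.0, 2.105]
contact_force: [0.7, -0.8, -0.4]
gripper_width: 0.044
```

```bash
python3 -m handwheel '[[1,0,0,0,0,0,0],[1,0,0,0,0,0,0],[1,0,0,0,0,0,0],[1,0,0,0,0,0,0],[1,0,0,0,0,0,0],[1,0,0,0,0,0,0],[1,0,0,0,0,0,0]]' 20; python3 -c "
from cell import robot;s=robot.state();print(s['torque'],s['contact_force'],s['tool_rot'])"
```

```text
clock: 4.03
eef_pos: [0.4766, -0.227, 0.1752]
tool_rot: [3.14, 0.0, 2.106]
contact_force: [4.6, 1.8, -0.9]
gripper_width: 0.0137
[ 0.34849346 -0.87926599 -0.01773569] [ 4.59003746  1.83944734 -0.85724388] [3.14017769e+00 3.26995311e-04 2.10567452e+00]
```

```bash
python3 -m handwheel '[[1,0.5,0.3,0,0,0,7],[1,0.5,0.3,0,0,0,14],[1,0.5,0.3,0,0,0,21],[1,0.5,0.3,0,0,0,28],[1,0.5,0.3,0,0,0,35],[1,0.5,0.3,0,0,0,42],[1,0.5,0.3,0,0,0,49],[1,0.5,0.3,0,0,0,56]]'; python3 -c "
from cell import robot;s=robot.state();print(s['torque'],s['contact_force'],s['tool_rot'],s['qpos'])"
```

```text
clock: 4.7
eef_pos: [0.4774, -0.2256, 0.1752]
tool_rot: [3.139, 0.002, 3.089]
contact_force: [7.3, 10.6, 0.0]
gripper_width: 0.0134
[ 2.11362968 -1.44271059 -0.04405895] [7.33582003e+00 1.06452669e+01 6.31551945e-03] [3.13916244e+00 1.81714939e-03 3.08939843e+00] [-0.5123751   0.27776798  1.62207533  0.0031542   1.24120204 -2.03199947]
```

```bash
python3 -m handwheel '[[1,0.5,1,0,0,0,3],[1,0.5,1,0,0,0,6],[1,0.5,1,0,0,0,8],[1,0.5,1,0,0,0,8]]'; python3 -c "
from cell import robot;s=robot.state();print(s['torque'],s['contact_force'],s['tool_rot'])"
python3 -m handwheel '[[1,0,0,0,0,0,1],[1,0,0,0,0,0,2],[1,0,0,0,0,0,3],[1,0,0,0,0,0,3]]'; python3 -c "
from cell import robot;s=robot.state();print(s['torque'],s['contact_force'],s['tool_rot'])"
```

```text
clock: 5.03
eef_pos: [0.4775, -0.2253, 0.1752]
tool_rot: [3.141, 0.001, -3.058]
contact_force: [3.1, 6.0, 0.3]
gripper_width: 0.0137
[ 1.04845271 -0.72066317  0.02309364] [3.09819018 5.96839266 0.3044718 ] [ 3.14053897e+00  1.10054044e-03 -3.05791409e+00]
clock: 5.37
eef_pos: [0.4775, -0.2252, 0.1752]
tool_rot: [3.14, 0.001, -3.007]
contact_force: [3.3, 5.2, 0.3]
gripper_width: 0.0141
[ 1.12604877 -0.72603711 -0.28848404] [3.26357673 5.18709354 0.29405883] [ 3.14047164e+00  1.27856583e-03 -3.00717507e+00]
```

```bash
python3 -m handwheel '[[1,0,0.5,0,0,0,1],[1,0,0.5,0,0,0,2],[1,0,0.5,0,0,0,2]]'; python3 -c "
from cell import robot;s=robot.state();print(s['torque'],s['contact_force'],s['tool_rot'])
import cv2
c=robot.capture('scene'); cv2.imwrite('pics/s2.png',cv2.resize(c['color'][130:230,235:335],None,fx=6,fy=6,interpolation=cv2.INTER_CUBIC))"
```

```text
clock: 5.62
eef_pos: [0.4774, -0.2252, 0.1752]
tool_rot: [3.141, 0.001, -2.972]
contact_force: [5.5, 4.2, 0.7]
gripper_width: 0.0141
[ 0.67509615 -0.91898788 -0.47402062] [5.54783738 4.20303529 0.67025718] [ 3.14130198e+00  9.99813243e-04 -2.97198491e+00]
```

View pics/s2.png

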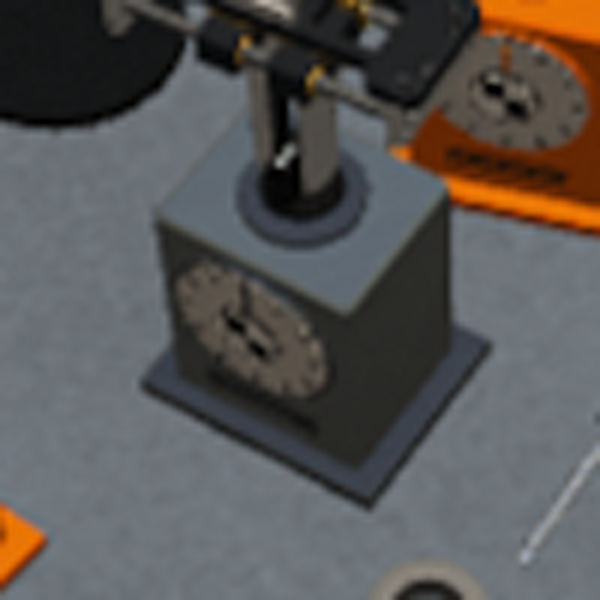

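Torque has risen to 0.47 N m, far above the 0.03 friction, and the dial hand at (245,295) in the crop stands up. The knob is on its stop, so I'll release and lift.

```bash
python3 -m handwheel '[[-1,0,0,0,0,0,0],[-1,0,0,0,0,0,0],[-1,0,0,0,0,0,0],[-1,0,0,0,0,0,0],[-1,0,0,0,0,0,0],[-1,0,0,0,0,0,0],[-1,0,0,0,0,0,0]]'
python3 -m handwheel '[[-1,0,0,30,0,0,0],[-1,0,0,60,0,0,0],[-1,0,0,95,0,0,0],[-1,0,0,95,0,0,0],[-1,0,0,95,0,0,0]]'
python3 - <<'E'
from cell import robot
import cv2
c=robot.capture("wrist"); cv2.imwrite("pics/w3.png",c["color"]);print(c["eye"],c["attitude"])
cv2.imwrite("pics/w3c.png",cv2.resize(c["color"][150:250,273:373],None,fx=6,fy=6,interpolation=cv2.INTER_CUBIC))
c=robot.capture('scene'); cv2.imwrite('pics/s3.png',cv2.resize(c['color'][130:230,235:335],None,fx=6,fy=6,interpolation=cv2.INTER_CUBIC))
E
```

```text
clock: 6.25
eef_pos: [0.477, -0.2255, 0.1751]
tool_rot: [-3.142, -0.0, -2.973]
contact_force: [0.0, -0.6, -0.5]
gripper_width: 0.0578
clock: 6.67
eef_pos: [0.4775, -0.2257, 0.2717]
tool_rot: [-3.139, 0.003, -2.973]
contact_force: [-0.6, -0.1, -0.2]
gripper_width: 0.0911
[ 0.40947524 -0.23801554  0.4507251 ] [2.89985860e+00 2.26798533e-03 1.73921908e+00]
```

View pics/w3c.png

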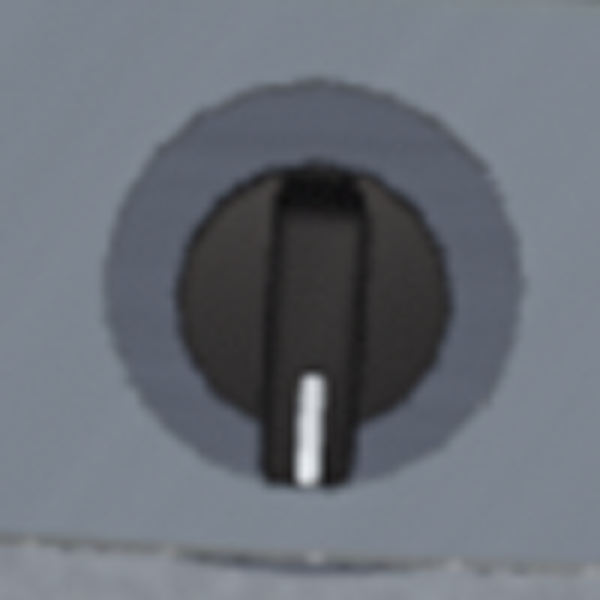

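View pics/s3.png

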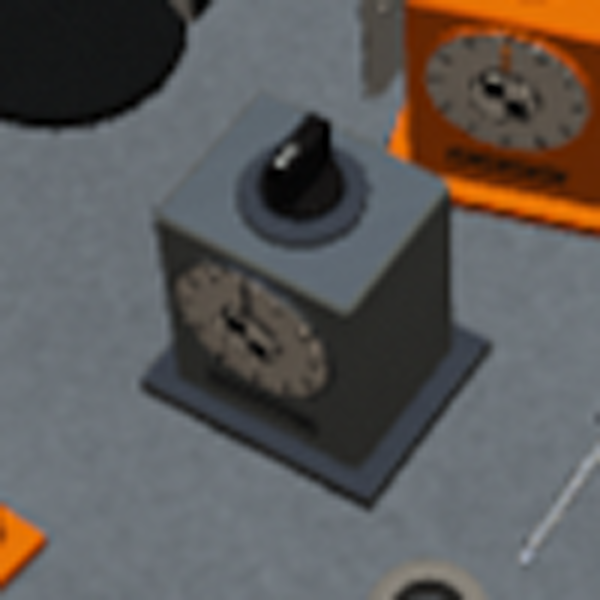

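Run:
```python
from h import *
e=[0.40947524,-0.23801554,0.4507251];a=[2.89985860,2.26798533e-03,1.73921908]
g=lambda x,y:(x/6+273-.42,y/6+150-.42)
P=[wback(e,a,g(*p),.199)[:2] for p in [(274,207),(367,207),(260,480),(351,483)]]
t=(P[0]+P[1])/2;b=(P[2]+P[3])/2;d=b-t
print(np.hypot(*d),(t+b)/2,np.arctan2(d[1],d[0]), 'sides',[np.arctan2(*(P[i+2]-P[i])[::-1]) for i in (0,1)])
L=[wback(e,a,g(*p),.155)[:2] for p in [(5,541),(590,567)]]
d=L[1]-L[0];print(L,np.arctan2(d[1],d[0])-np.pi/2)
```

```text
0.03986847109612805 [ 0.47458722 -0.22673352] 0.11637963553488069 sides [np.float64(0.11344992843534195), np.float64(0.11927714391025154)]
[array([ 0.52879618, -0.27095323]), array([ 0.51656353, -0.17120943])] 0.12203131980106074
```

View pics/w3.png

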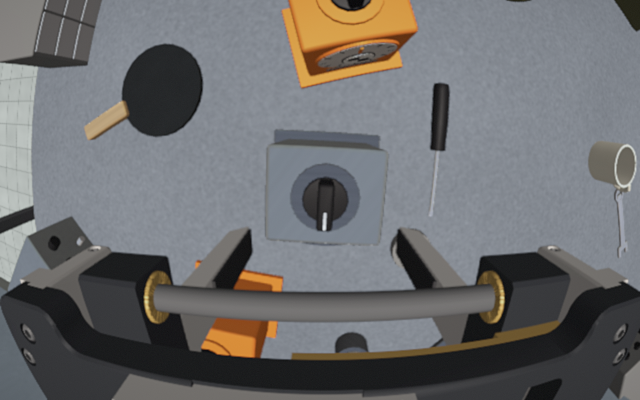

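The knob's bar is at 0.116 rad and the gauge edge at 0.122, which is equal within noise. The knob is at zero and the hand is upright. Next, the lever pin.

```bash
python3 -m handwheel '[[-1,5,30,0,0,0,-7],[-1,15,80,0,0,0,-14],[-1,30,160,0,0,0,-21],[-1,40,210,0,0,0,-28],[-1,46,250,0,0,0,-35],[-1,53,290,0,0,0,-42],[-1,53,290,0,0,0,-44],[-1,53,290,0,0,0,-44]]'
python3 -m handwheel '[[-1,10,50,0,0,0,0],[-1,20,100,0,0,0,0],[-1,25,133,0,0,0,0],[-1,25,133,0,0,0,0],[-1,25,133,0,0,0,0],[-1,25,133,0,0,0,0]]'
python3 - <<'E'
from cell import robot
import cv2
print(robot.state()['tool_rot'])
c=robot.capture("wrist"); cv2.imwrite("pics/w4.png",c["color"]);print(c["eye"],c["attitude"])
E
```

```text
clock: 7.43
eef_pos: [0.5296, 0.0668, 0.2687]
tool_rot: [-3.14, -0.002, 2.536]
contact_force: [0.5, 0.1, -0.0]
gripper_width: 0.094
clock: 7.93
eef_pos: [0.5547, 0.1973, 0.2687]
tool_rot: [-3.14, -0.001, 2.543]
contact_force: [0.8, 0.1, 0.0]
gripper_width: 0.0941
[-3.13966419e+00 -1.29017431e-03  2.54275102e+00]
[0.49847858 0.23468504 0.4480723 ] [2.90379142e+00 1.50005224e-03 9.72150958e-01]
```

View pics/w4.png

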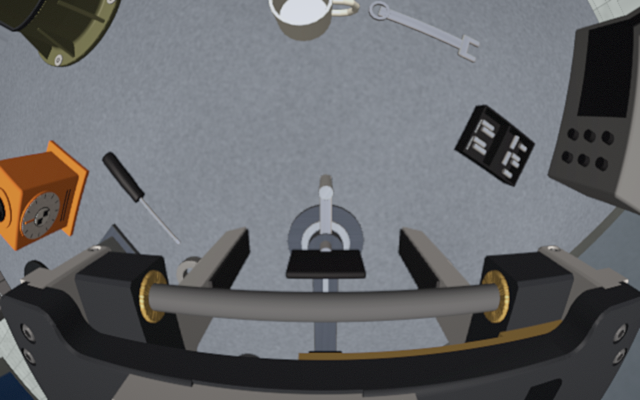

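Run:
```python
from h import *
import cv2
e=[0.49847858,0.23468504,0.4480723];a=[2.90379142,1.50005224e-03,9.72150958e-01]
print(wback(e,a,(326,192.5),.128))
cv2.imwrite("pics/w4c.png",cv2.resize(cv2.imread("pics/w4.png")[160:260,276:376],None,fx=6,fy=6,interpolation=cv2.INTER_CUBIC))
```

```text
[0.55440635 0.19876443 0.128     ]
```

View pics/w4c.png

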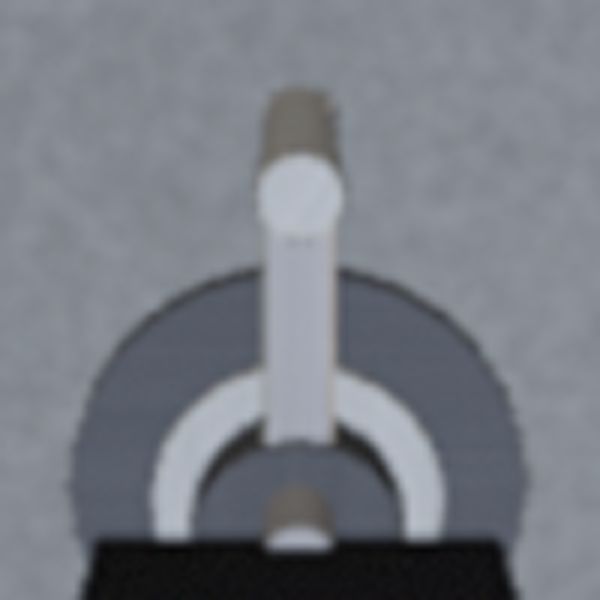

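Pin top is at wrist pixel (326,192.5), which gives (0.554,0.199). That agrees with the fit to 1 mm, and the pin sits under the open jaws. I'll descend to TCP z 0.088 and shut.

```bash
python3 -m handwheel '[[-1,0,1,-40,0,0,0],[-1,0,1,-80,0,0,0],[-1,0,1,-120,0,0,0],[-1,0,1,-155,0,0,0],[-1,0,1,-181,0,0,0],[-1,0,1,-181,0,0,0],[-1,0,1,-181,0,0,0],[1,0,1,-181,0,0,0]]' 25
python3 -m handwheel '[[1,0,0,0,0,0,0],[1,0,0,0,0,0,0],[1,0,0,0,0,0,0],[1,0,0,0,0,0,0],[1,0,0,0,0,0,0],[1,0,0,0,0,0,0],[1,0,0,0,0,0,0],[1,0,0,0,0,0,0]]' 25
python3 -m handwheel '[[1,0,0,0,0,0,0],[1,0,0,0,0,0,0],[1,0,0,0,0,0,0],[1,0,0,0,0,0,0],[1,0,0,0,0,0,0],[1,0,0,0,0,0,0],[1,0,0,0,0,0,0],[1,0,0,0,0,0,0]]' 25
```

```text
clock: 8.65
eef_pos: [0.556, 0.1979, 0.0913]
tool_rot: [3.14, 0.002, 2.541]
contact_force: [0.8, 0.2, -0.0]
gripper_width: 0.0902
clock: 9.32
eef_pos: [0.555, 0.1985, 0.0891]
tool_rot: [-3.142, 0.0, 2.542]
contact_force: [-0.4, -0.1, 0.2]
gripper_width: 0.0377
clock: 9.98
eef_pos: [0.5552, 0.1988, 0.0891]
tool_rot: [3.141, 0.0, 2.542]
contact_force: [4.1, 3.5, -2.2]
gripper_width: 0.0159
```

Run:
```python
import numpy as np
a0=-.598
for d in (4.5,9,13.5,18,22.5,27,31.5,36):
    k=a0-np.radians(d); print(d,(-100*(np.array([np.cos(k),np.sin(k)])-[np.cos(a0),np.sin(a0)])).round(1))
```

```text
4.5 [4.7 6.3]
9 [ 9.8 12.2]
13.5 [15.4 17.7]
18 [21.4 22.8]
22.5 [27.8 27.3]
27 [34.6 31.4]
31.5 [41.6 34.9]
36 [48.9 37.8]
```

```bash
python3 -m handwheel '[[1,4.7,6.3,0,0,0,-4.5],[1,9.8,12.2,0,0,0,-9],[1,15.4,17.7,0,0,0,-13.5],[1,21.4,22.8,0,0,0,-18],[1,27.8,27.3,0,0,0,-22.5],[1,34.6,31.4,0,0,0,-27],[1,41.6,34.9,0,0,0,-31.5],[1,48.9,37.8,0,0,0,-36]]' 25
python3 -m handwheel '[[1,0,0,0,0,0,0],[1,0,0,0,0,0,0],[1,0,0,0,0,0,0]]'
python3 - <<'E'
from cell import robot
import cv2
print(robot.state()['tool_rot'])
for n in ("scene","side","wrist"):
    c=robot.capture(n); cv2.imwrite(f"pics/{n}5.png",c["color"])
    if n=="wrist": print(c["eye"],c["attitude"])
a=cv2.imread("pics/scene5.png"); b=cv2.imread("pics/side5.png")
cv2.imwrite("pics/c51.png",cv2.resize(a[225:325,260:420],None,fx=5,fy=5,interpolation=cv2.INTER_CUBIC))
cv2.imwrite("pics/c52.png",cv2.resize(b[150:230,290:420],None,fx=6,fy=6,interpolation=cv2.INTER_CUBIC))
E
```

```text
clock: 10.65
eef_pos: [0.6037, 0.2363, 0.0891]
tool_rot: [-3.14, 0.0, 1.91]
contact_force: [-3.7, -3.2, 2.7]
gripper_width: 0.0156
clock: 10.9
eef_pos: [0.6034, 0.2361, 0.0891]
tool_rot: [-3.141, -0.0, 1.916]
contact_force: [-3.3, -1.0, 1.9]
gripper_width: 0.0155
[-3.14091405e+00 -2.70979172e-06  1.91620186e+00]
[0.58025723 0.29915356 0.26834822] [ 2.90289037e+00 -1.09923970e-04  3.44652681e-01]
```

View pics/wrist5.png

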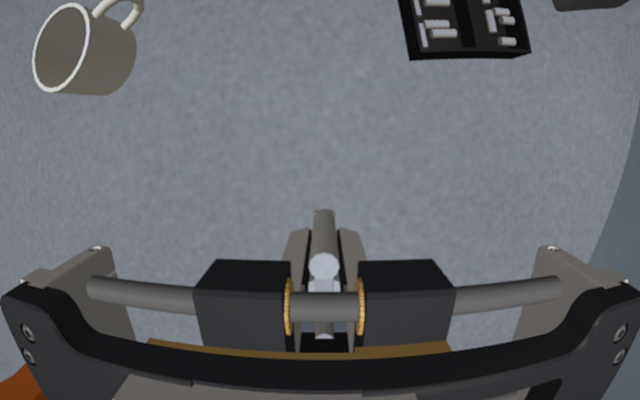

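View pics/c51.png

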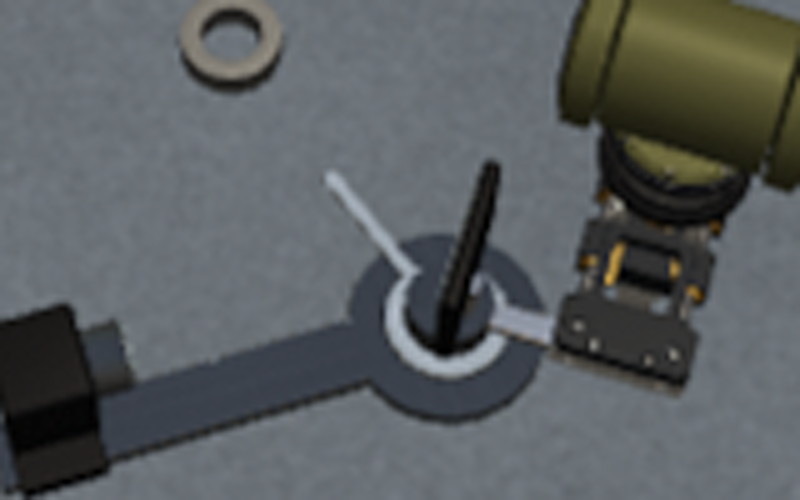

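View pics/c52.png

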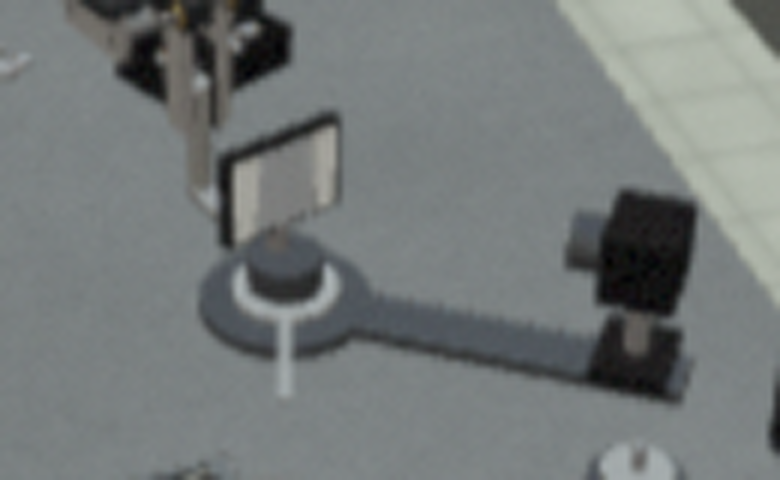

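```bash
cat > chk.py <<'E'
from h import *
p1=lambda x,y:(x/5+260-.4,y/5+225-.4); p2=lambda x,y:(x/6+290-.42,y/6+150-.42)
ax=np.array([.6381,.1417])
mk1=back('scene',(249/6+235-.42,333/6+130-.42),.1)[:2]; mk0=np.array([.5332,-.2193])
print('marker img',mk1,'fit',mk0)
for n,t in (('fit',mk0),('img',mk1)): print(n,np.arctan2(*(t-ax)[::-1]))
A=back('scene',p1(332,179),.015)[:2];B=back('side',p2(286,392),.015)[:2]
A2=back('scene',p1(408,267),.015)[:2];B2=back('side',p2(285,322),.015)[:2]
for n,a,b in (('scene',A,A2),('side',B,B2)):
    print(n,a,b,'tip-axis ang',np.arctan2(*(a-ax)[::-1]),np.hypot(*(a-ax)),'line ang',np.arctan2(*(a-b)[::-1]))
print('pin-from-TCP mirror ang', np.arctan2(*(ax-[.6034,.2361])[::-1]), np.hypot(*(ax-[.6034,.2361])))
print(mk1, 'sight ang cmd', 2*np.arctan2(*(ax-[.6034,.2361])[::-1])+.5985)
E
python3 chk.py
```

```text
marker img [ 0.53126593 -0.2202879 ] fit [ 0.5332 -0.2193]
fit -1.8535902554529615
img -1.8577807449646315
scene [0.60693311 0.0344567 ] [0.62512187 0.10463583] tip-axis ang -1.8536242155134122 0.11168035223420897 line ang -1.8243925871101623
side [0.60955585 0.03601545] [0.62861689 0.10508763] tip-axis ang -1.8345904079110873 0.10947142623941025 line ang -1.840053315621272
pin-from-TCP mirror ang -1.218542496654577 0.10057559346083919
[ 0.53126593 -0.2202879 ] sight ang cmd -1.838584993309154
```

Run:
```python
import cv2
a=cv2.imread("pics/scene5.png")
cv2.imwrite("pics/c53.png",cv2.resize(a[165:205,255:300],None,fx=12,fy=12,interpolation=cv2.INTER_CUBIC))
cv2.imwrite("pics/c54.png",cv2.resize(a[250:310,315:375],None,fx=9,fy=9,interpolation=cv2.INTER_CUBIC))
```

```text
(no output)
```

View pics/c53.png

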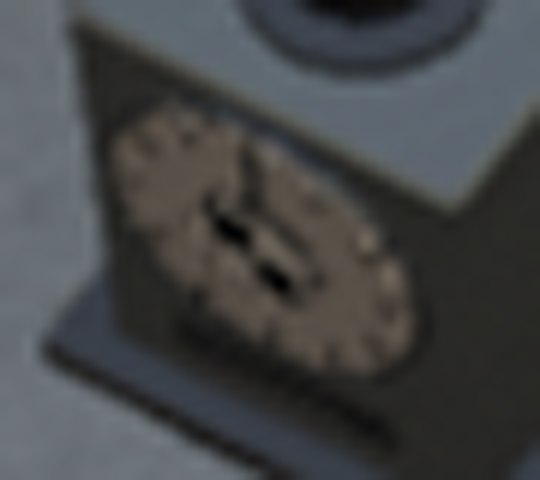

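View pics/c54.png

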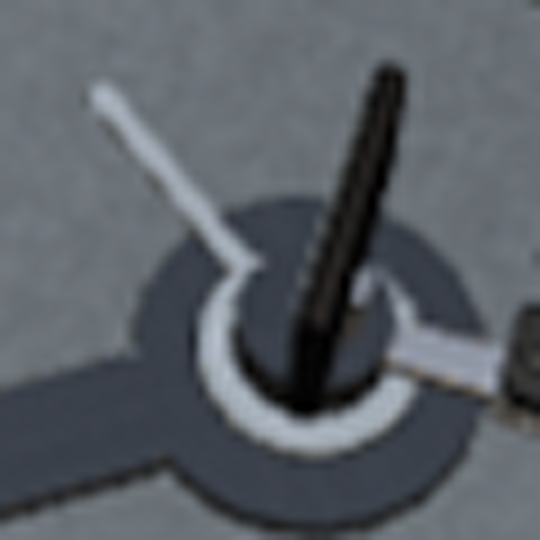

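```bash
python3 -m handwheel '[[1,1,0.3,0,0,0,-0.5],[1,1,0.3,0,0,0,-0.5],[1,1,0.3,0,0,0,-0.5],[1,1,0.3,0,0,0,-0.5]]'
python3 - <<'E'
from cell import robot
import cv2
a=robot.capture("scene")["color"];b=robot.capture("side")["color"]
cv2.imwrite("pics/scene6.png",a);cv2.imwrite("pics/side6.png",b)
s=robot.state();print(s['eef_pos'],s['contact_force'])
cv2.imwrite("pics/c61.png",cv2.resize(a[250:310,315:375],None,fx=9,fy=9,interpolation=cv2.INTER_CUBIC))
cv2.imwrite("pics/c62.png",cv2.resize(b[175:220,315:375],None,fx=12,fy=12,interpolation=cv2.INTER_CUBIC))
E
```

```text
clock: 11.38
eef_pos: [0.6048, 0.2366, 0.0891]
tool_rot: [-3.141, -0.0, 1.905]
contact_force: [-3.7, 0.3, 2.0]
gripper_width: 0.0153
[0.60484437 0.23661819 0.08908432] [-3.72280216 -0.03939852  2.00172703]
```

View pics/c61.png

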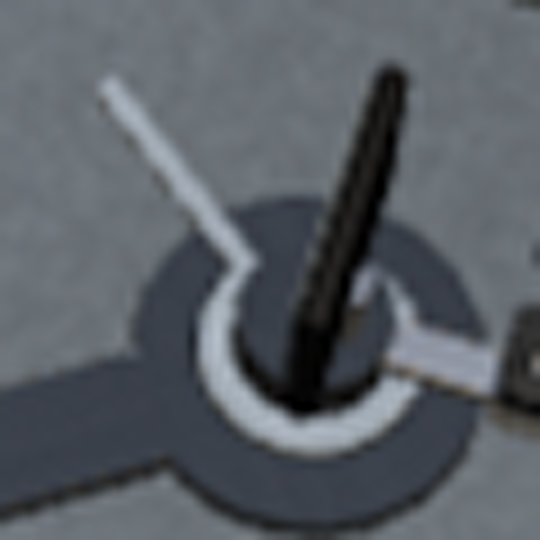

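View pics/c62.png

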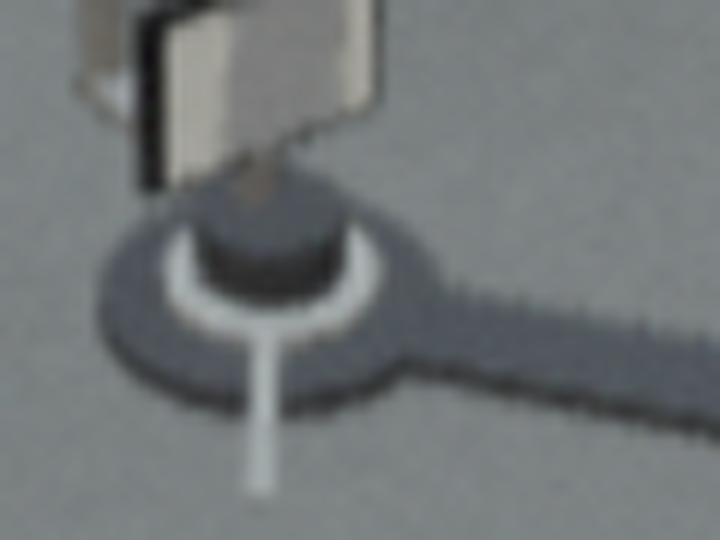

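```bash
cat > ptr.py <<'E'
from h import *
import cv2,sys
k=sys.argv[1]; ax=np.array([.6381,.1417])
for n,(x0,x1,y0,y1),half in (('scene',(327,342,260,278),4),('side',(336.6,336.9,215,203.5),4)):
    im=cv2.imread(f"pics/{n}{k}.png").astype(float).mean(2); pts=[]
    for y in range(int(min(y0,y1)),int(max(y0,y1))+1):
        xc=x0+(x1-x0)*(y-y0)/(y1-y0); xs=np.arange(int(xc)-5,int(xc)+7)
        r=im[y,xs]; w=np.clip(r-np.median(r)-25,0,None)
        if w.sum()>20: pts.append(((w*xs).sum()/w.sum(),y))
    W=np.array([back(n,p,.015)[:2] for p in pts]); 
    vx,vy,cx,cy=cv2.fitLine(W.astype(np.float32),cv2.DIST_HUBER,0,1e-4,1e-5).ravel()
    a=np.arctan2(vy,vx); a=a if a<0 else a-np.pi
    nrm=np.array([-np.sin(a),np.cos(a)]); off=nrm@(np.array([cx,cy])-ax)
    res=(W-[cx,cy])@nrm
    print(n,len(pts),'line ang',a,'offset axis->line mm',off*1e3,'rms mm',res.std()*1e3,'mid',cx,cy,'mean-axis ang',np.arctan2(cy-ax[1],cx-ax[0]))
    mk=np.array([.5327,-.2197]); print('  marker miss of line (mm, left+)',1e3*nrm@(mk-[cx,cy]), 'through axis:',1e3*nrm@(mk-ax))
E
python3 ptr.py 6; python3 ptr.py 5
```

```text
scene 19 line ang -1.8831993 offset axis->line mm -1.0590347106803455 rms mm 0.16694298553091735 mid 0.6163879 0.07792128 mean-axis ang -1.8989189084970628
  marker miss of line (mm, left+) 11.835543288863514 through axis: 10.776507739257761
side 8 line ang -1.8606861 offset axis->line mm -0.5641524766317484 rms mm 0.14383503845489698 mid 0.62091434 0.08606021 mean-axis ang -1.8703739945632232
  marker miss of line (mm, left+) 2.8668726478502067 through axis: 2.302719750976511
scene 19 line ang -1.8513454 offset axis->line mm -1.1825425942288803 rms mm 0.2212146563292873 mid 0.61590624 0.06894906 mean-axis ang -1.86689335186626
  marker miss of line (mm, left+) -0.0310620076581223 through axis: -1.2136043579102065
side 8 line ang -1.8601246 offset axis->line mm 1.3166227386493283 rms mm 0.10567691546848736 mid 0.6227566 0.08554223 mean-axis ang -1.837506506302945
  marker miss of line (mm, left+) 0.7747163098501414 through axis: 2.091338262939413
```

```bash
python3 -m handwheel '[[1,-0.9,-0.3,0,0,0,0.4],[1,-0.9,-0.3,0,0,0,0.4],[1,-0.9,-0.3,0,0,0,0.4],[1,-0.9,-0.3,0,0,0,0.4],[1,-0.9,-0.3,0,0,0,0.4]]'
python3 - <<'E'
from cell import robot
import cv2,numpy as np
for n in ("scene","side"):
    a=np.mean([robot.capture(n)["color"].astype(float) for _ in range(8)],0).round().astype('uint8')
    cv2.imwrite(f"pics/{n}7.png",a)
    if n=="scene": cv2.imwrite("pics/c71.png",cv2.resize(a[250:310,315:375],None,fx=10,fy=10,interpolation=cv2.INTER_CUBIC))
    else: cv2.imwrite("pics/c72.png",cv2.resize(a[175:220,315:375],None,fx=12,fy=12,interpolation=cv2.INTER_CUBIC))
s=robot.state();print(s['eef_pos'],s['contact_force'],s['dq'])
E
python3 ptr.py 7
```

```text
clock: 11.9
eef_pos: [0.604, 0.2363, 0.0891]
tool_rot: [-3.142, -0.0, 1.912]
contact_force: [-4.1, -0.8, 0.8]
gripper_width: 0.0156
[0.60400928 0.23630868 0.08910505] [-4.40791082  0.17399852  1.67268185] [-2.24943681e-04 -1.22008165e-05 -4.04241887e-04 -1.71999160e-03
 -9.57338189e-04  5.59297885e-04]
scene 19 line ang -1.8662999 offset axis->line mm -1.0607433229399945 rms mm 0.16110264260968124 mid 0.61514175 0.069925115 mean-axis ang -1.8803765141242659
  marker miss of line (mm, left+) 5.47672132323551 through axis: 4.415977532958939
side 10 line ang -1.8614938 offset axis->line mm 0.2928287485233397 rms mm 0.17789047918005788 mid 0.6192381 0.07763138 mean-axis ang -1.8571093262090053
  marker miss of line (mm, left+) 2.31396862482331 through axis: 2.606796160888621
```

View pics/c71.png

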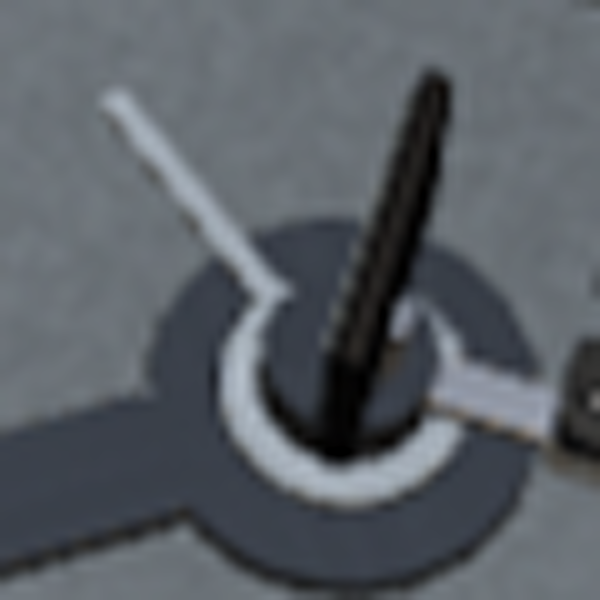

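View pics/c72.png

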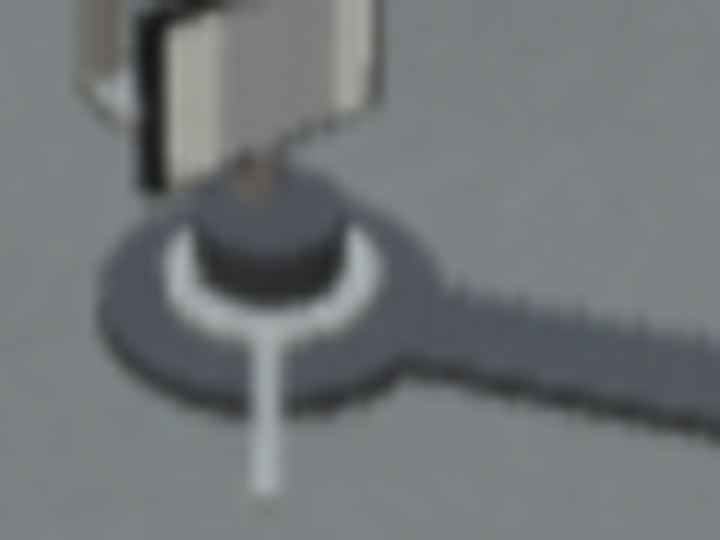

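The estimates agree to within a few mm at the marker. The pointer line is at -1.861 to -1.866 against a marker bearing of -1.855, and the TCP geometry gives -1.849 against -1.851. I'll take a last look at the whole bench before handing in.

Run:
```python
import cv2
a=cv2.imread("pics/scene7.png");b=cv2.imread("pics/scene0.png")
a[0:130,0:110]=cv2.resize(a[165:205,258:292],(110,130),interpolation=cv2.INTER_CUBIC)
cv2.imwrite("pics/f.png",a)
```

```text
(no output)
```

View pics/f.png

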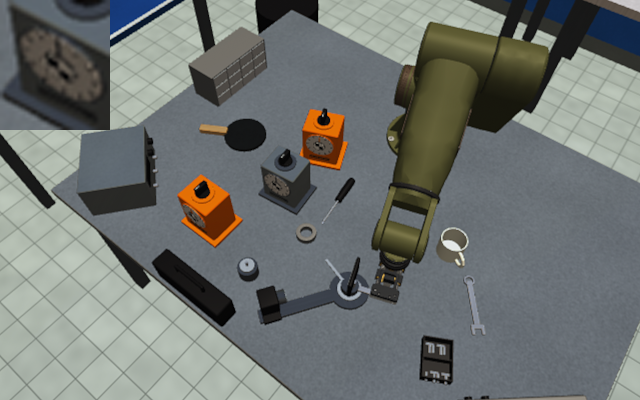

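The picture shows the bystanders at the same pixels as at the start (mug 452,243; tape 306,232; screwdriver 340,198). The knob and hand are at zero, and the lever is held at (387,283).

```bash
python3 -c "
from cell import robot;print(robot.job_done());print(robot.state()['clock'])"
```

```text
the job is handed in; nothing more can be done
None
the job is handed in; nothing more can be done
```

I turned the grey gauge's knob anticlockwise to its zero stop, then swung the mirror by its lever pin to face the marker. I handed the job in with the pin still gripped, at about 12.7 s of the 48 s.

- **Knob:** the reaction torque reached 0.47 N m at the stop, far above the 0.03 N m friction. After release the bar was within 0.006 rad of the gauge's axis and the dial hand stood upright. It still looked so in the last scene picture.
- **Mirror:** my checks disagree slightly. The pointer in the pictures reads -1.861 to -1.866 rad, against a marker bearing of about -1.855. That puts the line of sight roughly 2 to 5 mm off the marker's centre, on a marker 36 mm across. The arm's own geometry gives -1.849 against -1.851, under 1 mm off. I left the angle between the two.
- **Bench:** the bystanders appear unmoved in the final scene picture, and the force readings between moves stayed below about 14 N.

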